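# Make up the doming kit and the ring-setting kit

## Task

Make up the two student kits in the wooden trays. The tray with two recesses gets the doming kit: the cubic doming block in its square recess and the thick punch in its round recess; the tray with three recesses gets the setting kit: the ring clamp in its long recess, the small flat steel bench block in its square recess and the thin punch in its round recess. Set each thing down on the floor of its recess without dropping it, lying flat, with the punches standing upright dome up, and let go of everything.

Things in the scene. Friction and masses are not known exactly. Their poses are not given: they have to be found in the camera images.
- doming_tray: Doming kit tray: fixed brown wooden board 86 (its x) x 156 (its y) x 11 mm with two grey-lined recesses 5 mm deep (floors 6 mm above the table). Origin: centre of its underside, on the table; z up. In its frame: square recess 60 x 60 mm at x 0, y -35 mm (doming block); round recess 56 mm across at x 0, y +37 mm (thick punch). Turned up to 0.35 rad; on the left or the right.
- setting_tray: Setting kit tray: fixed brown wooden board 158 (x) x 156 (y) x 11 mm, three grey-lined recesses 5 mm deep (floors 6 mm above the table). Origin: centre of its underside, on the table; z up. In its frame: long recess 130 (x) x 46 mm at x 0, y -42 mm (ring clamp); square 70 x 70 mm at x -30, y +30 (bench block); round 42 mm across at x +40, y +30 (thin punch). Turned up to 0.35 rad; on the left or the right.
- doming_block_mid (a point): Doming block: loose brass cube, 40 mm, with dark round hollows in its top and sides, about 0.5 kg (0.4 to 0.6). Point at its centre, 20 mm above its underside; x and y square to its side faces, z up.
- bench_block_mid (a point): Bench block: loose plain flat steel block 50 x 50 x 25 mm, about 0.5 kg (0.38 to 0.58). Point at its centre, 12.5 mm above its underside; x and y square to its side faces, z up.
- thick_punch_mid (a point): Thick doming punch: loose pale wooden peg standing on its flat end, 36 mm in diameter, 60 mm tall: a straight cylinder for the lower 42 mm, then a dome. About 50 g. Point at its centre, 30 mm above its foot; z up its axis.
- thin_punch_mid (a point): Thin doming punch: loose pale wooden peg standing on its flat end, 22 mm in diameter, 60 mm tall: a straight cylinder for the lower 49 mm, then a dome. About 30 g. Point at its centre, 30 mm above its foot; z up its axis.
- ring_clamp_mid (a point): Ring clamp: loose pale wooden bar with a dark slit along it, dark ends and a steel band, 110 (its x) x 26 (its y) x 24 mm, lying flat, about 60 g. Point at its centre, 12 mm above its underside; x along its length, z up. Grip it across its 26 mm width; either way round in its recess will do.
Mind the look-alikes: they are no part of the job. What is shaped like the doming_tray but green is not meant.

How it is judged:
By the outcome, as a careful person would: the job done as asked, in the order asked, and still so for the second after the job is handed in, with the robot touching nothing.
It also fails if it takes over 128 s, if anything falls off the work surface, if the arm or the gripper's body presses on something with over 40 N, if the wrist force passes 120 N, or if a joint passes its speed limit or range.

## Robot

A 6-joint arm with a two-finger parallel gripper is mounted at the origin on the work surface. World frame = base frame: x ahead of the robot, y to its left, z up, the work surface at z = 0. Lengths are in m, angles in degrees, forces in N, time in s.
With the tool pointing down it reaches from about 0.35 to 0.875 m from the base axis. Payload 15.5 kg.
Tool frame: the origin (TCP) lies on the centre line of the jaws, within the pads' length; the fingertips stand 14 mm ahead of it and the grasp point (between the pads) lies 5 mm behind it (robot.tips_ahead is the distance from the TCP to the fingertips, in m); z points along the fingers, y is the line along which they close (so a half turn about z gives the same grasp; the last joint's range is limited). The gripper opens to 85 mm and grips with 20 to 120 N. Pads are 22 mm wide; open, the fingers measure 114 mm over their backs; the gripper's body (76 mm by 85 mm) begins 54 mm behind the grasp point. The pads swing forward as they close: fully open they stand 13 mm farther back than shut.
Start: joints at [-68.554, 28.281, 77.091, -0, 74.628, -5.472], TCP at [0.283, -0.557, 0.245] pointing down, gripper open.
Joint ranges: [-166.48, 166.48], [-47.26, 123.95], [12.59, 153.08], [-70.14, 250.14], [6.76, 159.57], [-176.63, 176.63]. Speed limits (degrees/s): [108.29, 108.29, 147.25, 172.46, 172.46, 172.46].

## Interface

Orientations are given as [roll, pitch, yaw] about the fixed x, y, z axes, in that order (R = Rz(yaw) Ry(pitch) Rx(roll)).
In Python, from station import robot gives the robot as it stands. Calls block until the motion is done:
- robot.move_ptp(position, orientation): joint-space move of the TCP to a pose.
- robot.movel(position, frame=None, velocity=0.15, force_limit=None): straight line of the TCP; frame=None keeps the orientation; velocity is the mean speed in m/s. With force_limit (N) it stops when the force on the tool has changed by that much, and returns True; else False.
- robot.movej(angles): joint-space move.
- robot.open_gripper() and robot.close(): open the fingers fully, or close them until they stop; the grip force is fixed at half the most.
- robot.hold(seconds).
- robot.solve_ik(position, orientation): joint angles nearest the present ones, or None.
- robot.camera(name): name is "scene" or "top"; returns a dict with "pixels" (480x640x3 uint8, red, green, blue), "z_map" (480x640 float32, m along the optical axis (not along the pixel's ray), 0 where there is no reading), "intrinsics" (3x3 intrinsics, pixels), "eye" and "attitude" of the camera in the world. Camera axes: x right, y down, z forward; pixel columns grow to the right and rows downward; lengths in m; the calibration is good to about 2 mm. A picture is of the moment at which its call begins.
A pose or a line that the arm cannot do raises robot.MotionError and nothing moves.
- robot.sign_off(): hands the job in; it is judged then, once.
Readings, each from a call of its own:
- robot.current_t(): time.
- robot.current_q(): joint angles.
- robot.current_joint_vel(): joint speeds.
- robot.current_effort(): joint torques, N m.
- robot.current_tcp_pos(): TCP position.
- robot.current_tcp_rot(): TCP orientation.
- robot.current_ft_force(): force on the tool from outside, world axes, zero at the start.
- robot.current_wrist_torque(): the same for the moment, N m.
- robot.current_finger_gap(): finger opening in m.
- robot.current_grasp_force(): force on a finger pad.
Only numpy, scipy, OpenCV 4.12 (cv2) and the standard library are available. Lean on these libraries where they do the work, as an engineer would, in place of code of your own. Each camera call takes 0.05 s, during which the arm holds its last target. There are 200 camera calls.

## Working session

There is one attempt and no reset: what is moved stays moved. The work goes in short steps, each a Python script; the robot and the scene stay as the last script left them, time stands still between calls to the robot, and variables do not carry over. Pictures are saved under pics/ and viewed, at most 14 in all, crops included, and the job is handed in when it is done.

```bash
ls; mkdir -p pics
python3 - <<'E'
from station import robot
import cv2,numpy as np
for n in("scene","top"):
    c=robot.camera(n); cv2.imwrite(f"pics/{n}0.png",c["pixels"][:,:,::-1]); np.savez(f"{n}0.npz",**c)
    print(n,c["intrinsics"],c["eye"],c["attitude"])
print(robot.current_t(),robot.current_tcp_rot(),robot.tips_ahead)
E
```

```text
pics
scene [[443.25407225   0.         319.68251702]
 [  0.         443.25407225 243.61172618]
 [  0.           0.           1.        ]] [1.01149397 0.2293545  0.69759495] [-1.37925153e+02  8.37989727e-02  1.20275689e+02]
top [[490.18161883   0.         314.8233263 ]
 [  0.         490.18161883 239.88149216]
 [  0.           0.           1.        ]] [ 0.40429877 -0.06185721  1.11139523] [-175.40286942   -1.79128559  -90.54774042]
0.1 [-1.79938133e+02 -7.06217947e-03  2.69176983e+01] 0.014
```

View pics/top0.png

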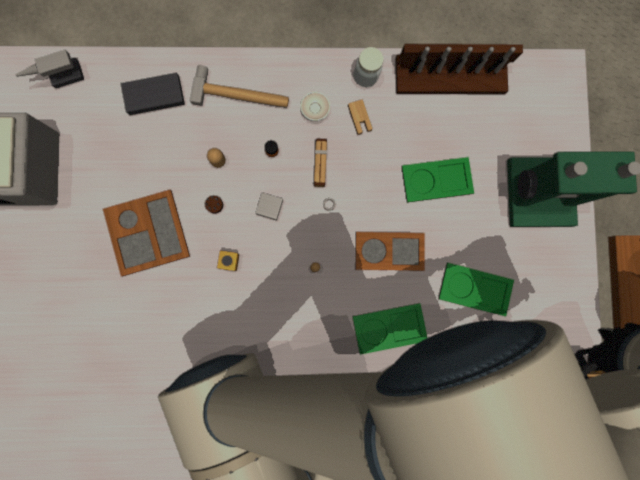

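View pics/scene0.png

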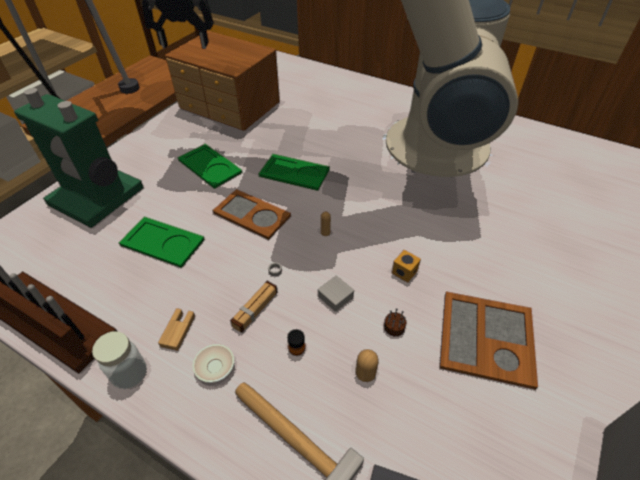

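Candidates in the top image:
- **Doming tray:** brown at (390,251). The green look-alikes at (438,180), (476,289) and (390,328) are rejected.
- **Setting tray:** brown, three recesses, at (146,232).
- **Doming block:** brass at (228,260).
- **Bench block:** grey at (269,206). The black slab at (152,93) is rejected.
- **Thick punch:** (215,157). The dark things at (214,204) and (271,148) are rejected.
- **Thin punch:** (315,267).
- **Ring clamp:** banded bar at (320,163). The notched bench pin at (360,116) is rejected.

```bash
cat > vis.py <<'E'
import numpy as np,cv2
from scipy.spatial.transform import Rotation as R
def cloud(c):
    K=c["intrinsics"];z=c["z_map"];v,u=np.indices(z.shape)
    p=np.stack([(u-K[0,2])/K[0,0]*z,(v-K[1,2])/K[1,1]*z,z],-1)
    P=p@R.from_euler('xyz',c["attitude"],degrees=True).as_matrix().T+c["eye"]
    P[z==0]=np.nan; return P
def project(c,X):
    p=(np.atleast_2d(X)-c["eye"])@R.from_euler('xyz',c["attitude"],degrees=True).as_matrix()
    q=p@c["intrinsics"].T; return q[:,:2]/q[:,2:]
def rect(P,lo,hi,xy,r):
    m=(P[...,2]>lo)&(P[...,2]<hi)&(np.hypot(P[...,0]-xy[0],P[...,1]-xy[1])<r)
    pts=P[m]; return m,cv2.minAreaRect((pts[:,:2]*1000).astype(np.float32)),pts
E
python3 - <<'E'
from vis import *
np.set_printoptions(precision=1,suppress=True)
T=dict(np.load("top0.npz"));S=dict(np.load("scene0.npz"));PT=cloud(T);PS=cloud(S)
px=dict(dome_tray=(390,251,.1,.0085,.016),set_tray=(146,232,.125,.0085,.016),dblock=(228,260,.045,.034,.046),bblock=(269,206,.05,.019,.031),thick=(215,157,.035,.015,.07),thin=(315,267,.03,.015,.07),clamp=(320,163,.075,.016,.04))
for n,P in(("top",PT),("scene",PS)):
    t=P[np.abs(P[...,2])<.008]; A=np.c_[t[:,:2],np.ones(len(t))]; print(n,"table plane",np.linalg.lstsq(A,t[:,2],rcond=None)[0]*1000)
for k,(u,v,r,lo,hi) in px.items():
    xy=PT[v,u,:2]
    for n,P in(("top",PT),("scene",PS)):
        m,b,pts=rect(P,lo,hi,xy,r)
        print(k,n,"c",np.array(b[0]),"size",np.array(b[1]),"ang %.1f"%b[2],len(pts),"mean",pts.mean(0)*1000,"zmax %.1f"%(pts[:,2].max()*1000))
c=T["pixels"][130:290,90:440,::-1]; cv2.imwrite("pics/crop1.png",cv2.resize(c,None,fx=2.28,fy=2.28,interpolation=2))
E
```

```text
top table plane [-1.1 -0.1  0.9]
scene table plane [ 0.3  0.7 -1. ]
dome_tray top c [ 467.5 -266.1] size [156.8  86.2] ang 88.6 1507 mean [ 467.2 -261.7   11.2] zmax 16.0
dome_tray scene c [ 469.4 -266.9] size [158.5  89. ] ang 88.4 856 mean [ 470.8 -260.6    9.9] zmax 13.1
set_tray top c [513.5 281.7] size [158.8 157. ] ang 16.3 2713 mean [516.  286.4  11.1] zmax 16.0
set_tray scene c [514.2 280.7] size [160.5 156.9] ang 16.3 3413 mean [525.7 291.2  10.2] zmax 14.1
dblock top c [447.9  96.6] size [40.5 40. ] ang 81.4 337 mean [448.1  96.1  40.3] zmax 45.8
dblock scene c [449.1  95.5] size [40.9 42.3] ang 80.2 353 mean [451.   95.8  38.7] zmax 42.8
bblock top c [569.9   6.2] size [50.1 50.1] ang 72.9 498 mean [569.7   6.2  24.9] zmax 30.2
bblock scene c [570.9   5.5] size [50.9 52.3] ang 72.7 612 mean [572.8   5.9  23.5] zmax 27.1
thick top c [677.7 123.7] size [33.3 33.9] ang 63.5 256 mean [675.1 121.1  48.3] zmax 63.4
thick scene c [682.5 123.8] size [33.3 32.8] ang 70.9 524 mean [687.2 125.6  45. ] zmax 60.1
thin top c [431.6 -94.6] size [19.5 19.5] ang 89.6 81 mean [431.7 -94.5  55.7] zmax 63.3
thin scene c [435.4 -95.5] size [19.1 21.9] ang 21.4 192 mean [438.  -93.6  40. ] zmax 59.3
clamp top c [ 669.5 -109.8] size [ 26.  109.3] ang 87.1 550 mean [ 669.7 -109.8   23.7] zmax 30.4
clamp scene c [ 671.7 -111.6] size [ 28.5 109.6] ang 87.4 766 mean [ 675.3 -109.4   22.2] zmax 26.6
```

View pics/crop1.png

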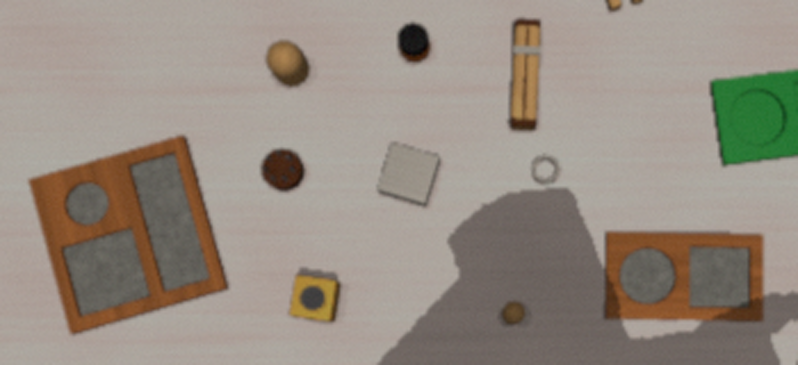

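The crop confirms the choices. It shows the brass cube at (315,297), the plain steel block at (408,173), the banded clamp at (525,75), the thick punch at (287,63), the thin punch at (513,313) and both brown trays. I'll place the items in the order listed, starting with the doming block.

```bash
cat > rig.py <<'E'
from station import robot
import numpy as np
TRAY=dict(d=(.4684,-.2665,-1.5),s=(.5138,.2812,16.3))
def inw(t,x,y):
    X,Y,a=TRAY[t];c,s=np.cos(np.radians(a)),np.sin(np.radians(a)); return X+c*x-s*y,Y+s*x+c*y
HI=.20
def ori(d): return [180,0,(d+90+180)%360-180]   # d: closing direction in the world
def pick(xy,d,h):
    z=h+robot.tips_ahead
    robot.move_ptp([*xy,HI],ori(d))
    robot.movel([*xy,z+.07],velocity=.25)
    robot.movel([*xy,z],velocity=.15)
    robot.close(); print("gap %.4f F %.1f t %.1f tcp"%(robot.current_finger_gap(),robot.current_grasp_force(),robot.current_t()),robot.current_tcp_pos())
    robot.movel([*xy,HI],velocity=.2)
    print("lifted gap %.4f"%robot.current_finger_gap(), robot.current_ft_force())
def place(t,x,y,d,h):
    xy=inw(t,x,y);z=h+robot.tips_ahead+.006
    robot.move_ptp([*xy,HI],ori(d+TRAY[t][2]))
    robot.movel([*xy,z+.03],velocity=.2)
    robot.movel([*xy,z+.005],velocity=.05)
    hit=robot.movel([*xy,z-.0015],velocity=.015,force_limit=3)
    print("hit",hit,"dz %.4f"%(robot.current_tcp_pos()[2]-z))
    robot.hold(.2); robot.open_gripper(); robot.hold(.2)
    robot.movel([*xy,HI],velocity=.2); print("t %.1f"%robot.current_t())
E
python3 - <<'E'
from rig import *; from vis import *
pick((.4485,.0960),-9.2,.012)
c=robot.camera("scene");P=cloud(c)
m=(np.hypot(P[...,0]-.4485,P[...,1]-.096)<.06)&(P[...,2]>.08)
p=P[m]; print(p[:,2].min(), "expect tips",.2-.014,"block bottom",.2-.026)
cv2.imwrite("pics/held.png",c["pixels"][:,:,::-1])
u,v=project(c,[.4485,.096,.2])[0].astype(int)
cv2.imwrite("pics/heldc.png",cv2.resize(c["pixels"][max(0,v-90):v+90,max(0,u-100):u+100,::-1],None,fx=3,fy=3))
E
```

```text
gap 0.0392 F 58.8 t 4.2 tcp [0.44869654 0.0960136  0.02670292]
lifted gap 0.0391 [ 0.36456654  0.21069537 -4.87291295]
0.17132030395104625 expect tips 0.186 block bottom 0.17400000000000002
```

View pics/heldc.png

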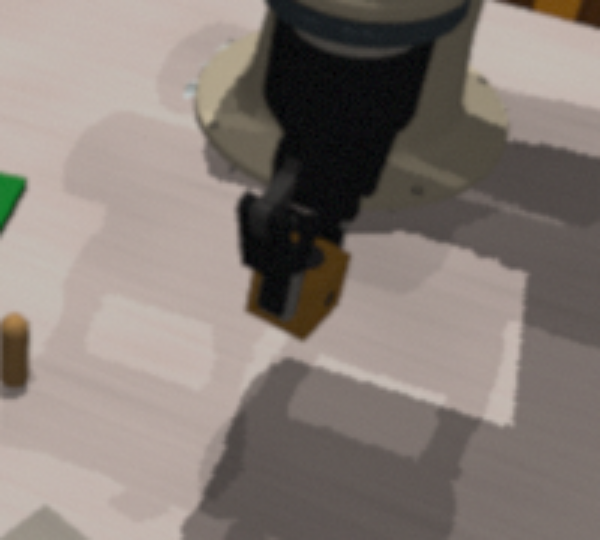

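The cube at (300,285) is held square, with the fingertips a little above its underside. Next I'll place it and do the thick punch.

Run:
```python
from rig import *; from vis import *
place("d",0,-.035,0,.012)
pick((.680,.1235),10,.014)
place("d",0,.037,0,.014)
pick((.6706,-.1107),-92.75,.009)
c=robot.camera("top");cv2.imwrite("pics/top1.png",c["pixels"][:,:,::-1]);cv2.imwrite("pics/top1c.png",cv2.resize(c["pixels"][200:300,330:450,::-1],None,fx=4,fy=4))
P=cloud(c)
for n,(xy,lo,hi) in dict(dblock=(inw("d",0,-.035),.040,.052),thick=(inw("d",0,.037),.02,.075)).items():
    m,b,p=rect(P,lo,hi,xy,.05); print(n,np.array(xy)*1000,b,p[:,2].mean(),p[:,2].max())
```

```text
hit True dz 0.0007
t 10.5
gap 0.0344 F 59.9 t 13.9 tcp [0.68033616 0.1235506  0.02883936]
lifted gap 0.0341 [ 0.43928583  0.80437148 -0.96340397]
hit True dz 0.0008
t 20.2
gap 0.0245 F 59.8 t 23.7 tcp [ 0.67090161 -0.11079676  0.02361563]
lifted gap 0.0248 [-0.50100736 -0.36877732 -0.49727358]
dblock [ 467.48380681 -301.48800637] ((468.3523864746094, -300.77886962890625), (40.82155990600586, 39.86650466918945), 89.41464233398438) 0.046111592972390064 0.051796894901735335
thick [ 469.36854709 -229.51267898] ((469.5596618652344, -227.25482177734375), (33.30719757080078, 32.79345703125), 87.1021728515625) 0.05645663688976506 0.06985148871708913
```

View pics/top1.png

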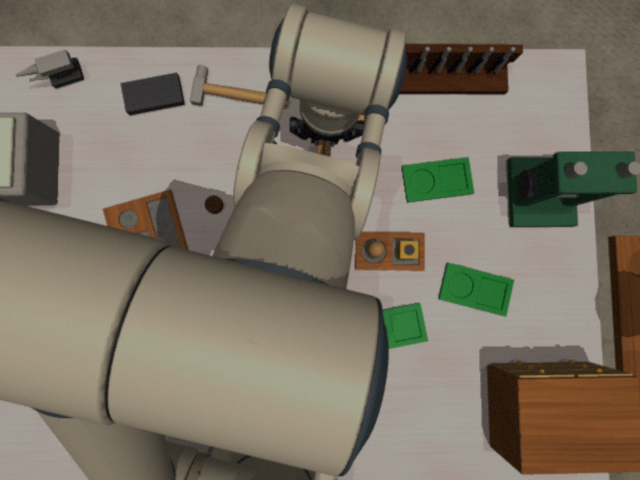

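The cube at (408,250) and the thick punch at (375,250) sit in their recesses, with top heights of 46 and 66 mm as expected. The clamp is held. Next I'll place the clamp, the bench block and the thin punch.

Run:
```python
from rig import *; from vis import *
place("s",0,-.042,-90,.009)
pick((.5704,.0059),-17.2,.009)
place("s",-.030,.030,0,.009)
pick((.4335,-.096),-20,.026)
place("s",.040,.030,-55,.026)
robot.move_ptp([.45,0,.30],ori(0))
q=robot.current_q(); q=list(q); q[0]=-68; robot.movej(q)
for n,k in(("top",(170,110,300,215)),("scene",(270,420,410,560))):
    c=robot.camera(n);np.savez(n+"2.npz",**c)
    a=c["pixels"][:,:,::-1]; cv2.imwrite(f"pics/{n}2.png",a)
    P=cloud(c)
    for o,(xy,lo,hi,r) in dict(dblock=(inw("d",0,-.035),.040,.052,.04),thick=(inw("d",0,.037),.02,.075,.03),clamp=(inw("s",0,-.042),.022,.037,.075),bench=(inw("s",-.03,.03),.022,.04,.045),thin=(inw("s",.04,.03),.033,.075,.025)).items():
        m,b,p=rect(P,lo,hi,xy,r); print(n,o,np.array(xy)*1000,b,"z",p[:,2].mean(),p[:,2].max())
a=cv2.imread("pics/top2.png")[180:285,95:215];b=cv2.imread("pics/scene2.png")[250:400,420:560]
cv2.imwrite("pics/fin.png",np.hstack([cv2.resize(a,(400,400)),cv2.resize(b,(400,400))]))
```

```text
hit True dz 0.0006
t 30.1
gap 0.0486 F 60.7 t 33.1 tcp [0.57083544 0.00588127 0.02410818]
lifted gap 0.0488 [ 0.50804163 -0.54963267 -4.78400777]
hit True dz 0.0012
t 39.0
gap 0.0201 F 58.3 t 42.2 tcp [ 0.43362268 -0.09603005  0.04027581]
lifted gap 0.0202 [ 0.09475123 -0.42053081 -1.28288278]
hit True dz 0.0003
t 48.5
top dblock [ 467.48380681 -301.48800637] ((468.3549499511719, -300.7641906738281), (40.003639221191406, 40.0529670715332), 88.52061462402344) z 0.046018676097846295 0.05115684169749524
top thick [ 469.36854709 -229.51267898] ((469.1700134277344, -227.194580078125), (33.99044418334961, 33.35277557373047), 88.55472564697266) z 0.05671754135195794 0.0696261368850728
top clamp [525.58800177 240.88817774] ((517.7535400390625, 270.06866455078125), (110.41864013671875, 87.62629699707031), 15.217107772827148) z 0.029884175481583893 0.036842276937550045
top bench [476.58583997 301.57415749] ((477.40130615234375, 301.239990234375), (50.62802505493164, 51.31034851074219), 16.118627548217773) z 0.03079058380105037 0.03744539730051266
top thin [543.77221041 321.22082712] ((543.8735
[... 362 characters left out ...]
((474.0578308105469, -227.56040954589844), (30.475143432617188, 33.225502014160156), 0.43636754155158997) z 0.046387042482141476 0.06610391997103182
scene clamp [525.58800177 240.88817774] ((517.4573364257812, 269.6380310058594), (110.92411041259766, 88.85395812988281), 16.251630783081055) z 0.028728058212047065 0.03641480241290329
scene bench [476.58583997 301.57415749] ((478.6868896484375, 300.040283203125), (51.61134719848633, 50.37700653076172), 15.957579612731934) z 0.029347903160722083 0.03346619612745494
scene thin [543.77221041 321.22082712] ((546.9305419921875, 320.2530212402344), (18.096803665161133, 20.608449935913086), 15.32226276397705) z 0.053401273950378365 0.06683457474702903
```

View pics/fin.png

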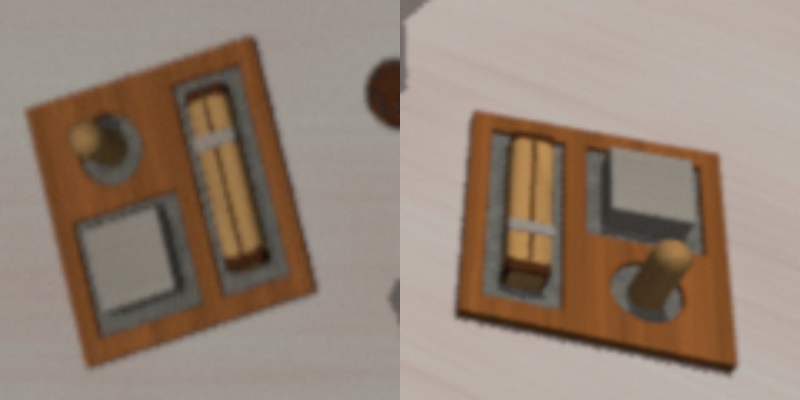

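View pics/scene2.png

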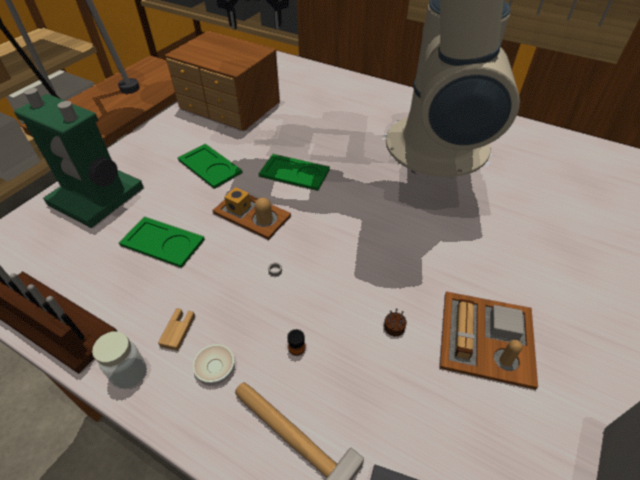

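The setting tray at (490,338) holds the clamp, bench block and thin punch. The doming tray at (252,213) holds the cube and thick punch. Tops are 30, 31, 66, 46 and 66 mm high, so everything is on its recess floor and upright, and the arm is clear.

```bash
python3 -c "
from station import robot
print(robot.sign_off(),robot.current_t())"
```

```text
the job is handed in; nothing more can be done
the job is handed in; nothing more can be done
```

Both kits are made up: all five pieces were set down in their own recesses and released, punches standing dome up, and the job is handed in (about 50 s on the robot's clock at the last placing, limit 128 s).

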